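# Raise the sash of the vapour hood to its marker

## Task

Push the sloping window of the little vapour hood up, slowly and gently, with the fingers beneath its lip, until the underside of the lip is level with the point of the marker on the right-hand jamb; then take the hand away, and the counterweight keeps the window there. Only push from beneath: do not grip the lip or press on its upper face, do not shift the marker, and leave the bottle, the jug and the candle glass standing where they are.

Things in the scene. Friction and masses are not known exactly. Their poses are not given: they have to be found in the camera images.
- hood: Bench vapour hood, fixed: white base 310 x 420 x 20 mm, clear panes, 341 mm high. Origin at table height, 20 mm behind the base's middle; x to its back, y left, z up. The sloping front faces the robot, starts at x -170, z 32 mm, rises towards +x at 50 deg to the horizontal. Jambs 22 mm wide at y +-187. Front open below the window; base front edge at x -175. Counterweight on the left flank
- sash: Sliding window: clear pane in an aluminium frame, 344 mm wide, 180 long, 12 thick. Origin: middle of its lower edge, on its mid-plane; axes as for lip_under. It slides up the slope along z, 190 mm from shut to its stop; starts 30 to 60 mm open. Balanced by a counterweight, it stays where it is left; pushing takes about 3 N plus 20 N per m/s along the slope
- lip_under (a point): Point on the flat underside of the lip, mid-length, 22 mm out from the window's mid-plane. The lip: aluminium strip 310 mm long, 10 thick, on the window's lower edge, square to it, ending 40 mm out. Axes: z up the slope (the way the window slides), -x outward, square to the window (towards the robot and up), y along the lip to the left. At the start 30 mm or more below the lip are free
- lip_cap: Upper face of the lip, not to be pressed: cap strip 310 x 34 x 4 mm on the lip, springy by 1 mm. Origin as for sash; the strip lies 6 to 10 mm above it along z and 6 to 40 mm outward (-x). Axes as for lip_under.
- marker_tip (a point): Point of the marker, a dark steel block (30 x 22 x 24 mm, round screw head) clamped 110 to 170 mm up the right-hand jamb (-y side); its wedge points to +y, to the end of the lip. The point is 27 mm out from the window's mid-plane, 17 mm beside the lip's end. Lip underside and point are level when both have the same place along z. Axes as for lip_under.
- bottle: Loose amber bottle with a black cap, 60 mm in diameter, 120 mm high; origin at the centre of its underside, z up. Bystander, stands in front of the hood to one side, its centre at least 0.17 m from the hood's middle plane
- jug: Loose steel jug, rim diameter 72 mm, 90 mm high, one side handle; origin at the centre of its underside, z up. Bystander, stands as the bottle does
- candle_glass: Loose grey candle glass, rim diameter 72 mm, 85 mm high; origin at the centre of its underside, z up. Bystander, stands as the bottle does

How it is judged:
On the way:
1. the fingers, in contact with the window, bring the lip up to within 50 mm of the marker (contact force between the fingers and sash above 0.3 N and z of lip_under in the frame of marker_tip above -0.05 m), for 0.05 s.
At the end, for the whole second after the job is handed in: The lip's underside is within 10 mm of level with the marker's point (along the slope), the window is at rest, and bottle, jug and candle glass stand upright (z of lip_under in the frame of marker_tip between -0.01 and 0.01 m and linear speed of sash below 0.005 m/s and angle between each of bottle, jug, candle_glass's own z axis and vertical below 0.2 rad); the robot touches nothing.
It fails at once if the lip's upper face is pressed, or the lip gripped (more than 1.5 N on the cap strip) (contact force between any of the arm, the fingers and lip_cap above 1.5 N).
It fails at once if the window is flung (faster than 0.5 m/s) (linear speed of sash above 0.5 m/s).
It fails at once if the marker is shifted by more than 5 mm (distance of marker_tip from where it was at the start of the episode above 0.005 m).
It fails at once if the bottle, jug or candle glass is lifted or moved by more than 20 mm (distance of any of bottle, jug, candle_glass from where it was at the start of the episode above 0.02 m).
It also fails if it takes over 38 s, if anything falls off the work surface, if the arm or the gripper's body presses on something with over 40 N, if the wrist force passes 120 N, or if a joint passes its speed limit or range.

## Robot

A 6-joint arm with a two-finger parallel gripper is mounted at the origin on the work surface. World frame = base frame: x ahead of the robot, y to its left, z up, the work surface at z = 0. Lengths are in m, angles in rad, forces in N, time in s.
With the tool pointing down it reaches from about 0.25 to 0.8 m from the base axis. Payload 8.5 kg.
Tool frame: the origin (TCP) lies between the finger pads; the fingertips stand 25 mm ahead of it and the grasp point (between the pads) lies 6 mm ahead of it; z points along the fingers, y is the line along which they close (so a half turn about z gives the same grasp; the last joint's range is limited). The gripper opens to 85 mm and grips with 20 to 120 N. Pads are 22 mm wide; open, the fingers measure 114 mm over their backs; the gripper's body (76 mm by 85 mm) begins 54 mm behind the grasp point. The pads swing forward as they close: fully open they stand 13 mm farther back than shut.
Start: joints at [-1.168, 0.238, -0.013, 1.319, 0, 1.571], TCP at [0.206, -0.483, 0.256] pointing down, gripper open.
Joint ranges: [-2.66, 2.66], [-1.03, 1.9], [-1.14, 1.46], [-1.82, 2.27], [-1.45, 1.34], [-3.14, 3.14]. Speed limits (rad/s): [2.22, 2.22, 2.79, 3.14, 3.14, 3.14].

## Interface

Orientations are given as a 3x3 rotation matrix whose columns are the frame's x, y, z axes.
In Python, from bench import ctrl gives the robot as it stands.
- The arm moves only by the tool arm_command, never from a script. Its argument "series" is text: rows parted by semicolons, each of 5 numbers parted by spaces: the shift along the tool's x, y, z in cm, then the turn about the tool's z in degrees, then the opening, from -1 (shut) to 1 (fully open). A call has 1 to 20 rows; each row is the pose to reach, as a shift and turn from the pose commanded when the call began, along the tool's axes at that moment; what a row does not reach only later rows make up. A row lasts 1/8 s, in which the tool goes at most 62.5 mm and 10.7 degrees, less where a joint would pass 70% of its speed; a pose out of reach is approached as far as the arm can. A call with a gripper value outside its range is refused whole. The fingers move at their own pace and stop on an object; the grip force is fixed at half the most. Time passes only in rows, so rows that repeat a pose let the fingers close. It gives the time, the measured TCP pose, the force, the opening and the grip force at its end, in the units of the state.
- ctrl.get_obs(): the state, without advancing time (a new reading comes with each control period).
- ctrl.read_camera(name): name is "scene" or "top"; returns a dict with "img" (384x512x3 uint8, blue, green, red), "vfov" (degrees; the focal length in pixels is half the picture's height over the tangent of half this angle, whatever the lens; pixels are square), "cx", "cy" (the principal point, pixels), "R" (3x3) and "t" (3): a world point X has camera coordinates R X + t. Camera axes: x right, y down, z forward; pixel columns grow to the right and rows downward; lengths in m; the calibration is good to about 2 mm. A picture is of the moment at which its call begins. There is no depth.
- ctrl.close_job(): hands the job in; it is judged then, once.
Trained networks look in a picture, given as the dict that the camera call returned (one of the last four; its "shot" number tells which), for a name from the list of things; names that differ only in an ending like _2 or _b are one class to them, and where a whole thing is asked for, a point or a joint stands for the part that bears it (a point fixed in the world has none). Each returns a list of dicts, best first, with "conf" (0 to 1); they miss things now and then, are a little off and sometimes report something else, mostly with a low value. They report only what shows in the picture. A call takes as long as a camera call.
- ctrl.search_frame(thing, picture): "point" ([x, y, z] in m, in world coordinates, good to about 4 mm: the middle of the surface that is visible of it).
- ctrl.tip_of(thing, picture): "point" ([x, y, z] in m, in world coordinates, good to about 4 mm: a listed point, or the origin of a listed thing).
The state is a dict: "time_s": time; "joint_positions": joint angles; "qvel": joint speeds; "joint_torque": joint torques, N m; "tool_pos": TCP position; "eef_rot": TCP orientation; "ft_force": force on the tool from outside, world axes, zero at the start; "wrist_torque": the same for the moment, N m; "width": finger opening in m; "finger_force": force on a finger pad.
Only numpy, scipy, OpenCV 4.12 (cv2) and the standard library are available. Lean on these libraries where they do the work, as an engineer would, in place of code of your own. Each camera call takes 0.05 s, during which the arm holds its last target. There are 200 camera calls.

## Working session

There is one attempt and no reset: what is moved stays moved. The work goes in short steps, Python scripts to look and compute and a tool call to move; the robot and the scene stay as the last step left them, time stands still between calls to the robot, and variables do not carry over. Pictures are saved under pics/ and viewed, at most 10 in all, crops included, and the job is handed in when it is done.

Besides the shell and the picture viewer there is one more tool, called after ">>>" as name(argument=value, ...) on one line, values as JSON. arm_command: Moves the arm, as the interface text tells. Its arguments: {"type":"object","properties":{"series":{"type":"string"}},"required":["series"]}

```bash
mkdir -p pics
cat > h.py <<'E'
import numpy as np, cv2
from bench import ctrl
def look(n, tag=None):
    p=ctrl.read_camera(n)
    if tag: cv2.imwrite(f'pics/{tag}.png',p['img'])
    return p
def proj(p,X):
    f=p['img'].shape[0]/2/np.tan(np.radians(p['vfov'])/2)
    c=np.asarray(p['R'])@np.asarray(X)+np.asarray(p['t']); return np.array([p['cx']+f*c[0]/c[2],p['cy']+f*c[1]/c[2]])
E
python3 - <<'E'
from h import *
np.set_printoptions(precision=4,suppress=True)
o=ctrl.get_obs(); print(o['time_s'],o['tool_pos'],o['eef_rot'],o['width'])
for n in('scene','top'):
    p=look(n,n+'0')
    print(n, 'cam at', -np.asarray(p['R']).T@np.asarray(p['t']))
    for th in ['hood','sash','lip_under','lip_cap','marker_tip','bottle','jug','candle_glass']:
        for d in ctrl.tip_of(th,p)[:2]: print(n,th,round(d['conf'],2),np.array(d['point']),proj(p,d['point']))
print(ctrl.get_obs()['time_s'])
E
```

```text
0.0 [ 0.2057 -0.4827  0.2557] [[ 0.92    0.392  -0.0006]
 [ 0.392  -0.92    0.0013]
 [-0.     -0.0014 -1.    ]] 0.08527592970626917
scene cam at [0.9105 0.5408 0.9291]
scene sash 0.71 [ 0.5605 -0.074   0.0637] [238.9871 143.7027]
scene lip_cap 0.59 [ 0.5643 -0.0738  0.058 ] [237.8896 145.8908]
scene marker_tip 0.49 [ 0.5898 -0.2462  0.1558] [188.6759  81.5088]
scene bottle 0.77 [ 0.4554 -0.2686 -0.0022] [233.3751  98.9481]
scene jug 0.87 [ 0.4567  0.2775 -0.0067] [360.9054 237.905 ]
scene candle_glass 0.56 [ 0.4713  0.1271 -0.0002] [315.5997 195.2701]
top cam at [0.408  0.0901 0.9594]
top hood 0.89 [ 0.7086 -0.0848 -0.0016] [318.4481 140.914 ]
top sash 0.76 [ 0.5631 -0.0723  0.06  ] [319.151  187.7825]
top lip_under 0.75 [ 0.5449 -0.074   0.0726] [320.8685 193.9933]
top lip_cap 0.75 [ 0.5639 -0.0762  0.0598] [320.6337 187.5008]
top marker_tip 0.77 [ 0.5885 -0.2494  0.1498] [400.8414 171.1745]
top bottle 0.58 [ 0.4561 -0.2681 -0.0027] [388.1911 230.9878]
top jug 0.8 [0.4598 0.2766 0.0034] [187.1142 228.2528]
top candle_glass 0.77 [ 0.4647  0.1276 -0.0021] [242.4396 226.8898]
top candle_glass 0.67 [ 0.5856 -0.2471  0.1486] [399.7398 172.4813]
0.9
```

View pictures.

View pics/scene0.png

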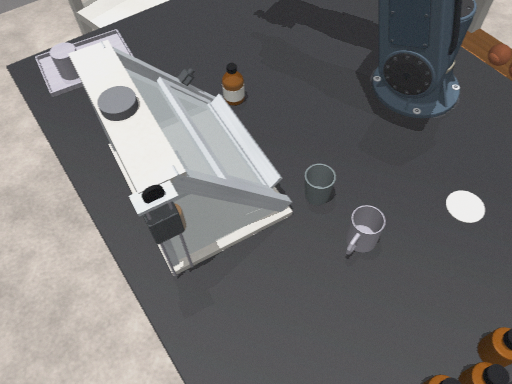

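View pics/top0.png

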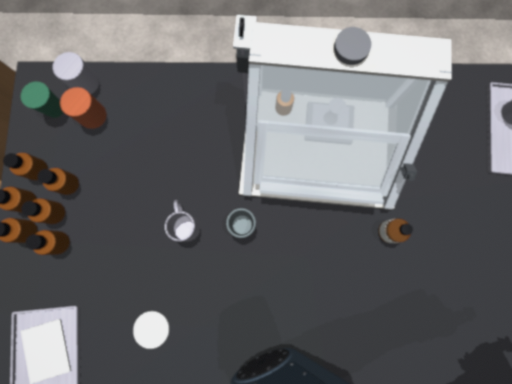

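Both pictures agree with the networks. In the top view the lip runs about (257,187)–(382,200), with the marker at (405,172). The glass is at (241,223) and the bottle at (396,231). In the scene view the lip runs from (215,100) to (278,180). The lip middle is free to approach between the glass and the bottle, and the hood is yawed about -5°.

The tool stays vertical, so the shut fingers' front face goes under the lip's lower outer corner. I'll then move along the slope.

>>> arm_command(series="3 -2 0 7 -1;7 -5 0 14 -1;11 -8 0 21 -1;15 -10.5 0 28 -1;19 -13.3 0 28 -1;23 -16 0 28 -1;27 -19 0 28 -1;31 -21.7 0 28 -1;35 -24.5 0 28 -1;38 -26.5 0 28 -1;40 -27.8 0 28 -1;40 -27.8 0 28 -1;40 -27.8 0 28 -1")

```text
time_s: 2.52
tool_pos: [0.4644, -0.0707, 0.2562]
eef_rot: [[0.996, -0.086, -0.0], [-0.086, -0.996, -0.0], [-0.0, 0.0, -1.0]]
ft_force: [-0.2, -1.0, 0.3]
width: -0.0
finger_force: 0.0
```

```bash
cat >> h.py <<'E'
from scipy.optimize import least_squares
y0=np.radians(50); S=np.array([np.cos(y0),0,np.sin(y0)]); N=np.array([-np.sin(y0),0,np.cos(y0)])
def Rz(a): c,s=np.cos(a),np.sin(a); return np.array([[c,-s,0],[s,c,0],[0,0,1.]])
base=np.array([-.170,0,.032])
def model(q): # x,y,yaw,d,m
    R=Rz(q[2]); o=np.array([q[0],q[1],0])
    L={'hood':np.zeros(3),'sash':base+q[3]*S,'lip_under':base+(q[3]-.004)*S+.022*N,'lip_cap':base+q[3]*S,
       'marker_tip':base+q[4]*S+.027*N+np.array([0,-.172,0])}
    return {k:o+R@v for k,v in L.items()}
def fit(n=3):
    ob=[]
    for i in range(n):
        for c in('scene','top'):
            p=look(c)
            for th in ['hood','sash','lip_under','lip_cap','marker_tip']:
                ob+=[(th,np.array(d['point']),d['conf']) for d in ctrl.tip_of(th,p)[:1] if d['conf']>.4]
    r=lambda q:np.concatenate([(model(q)[t]-x)*w*1000 for t,x,w in ob])
    s=least_squares(r,[.708,-.085,-.09,.04,.134],loss='soft_l1',x_scale=[.01,.01,.1,.01,.01])
    return s.x,ob
E
python3 - <<'E'
from h import *
np.set_printoptions(precision=4,suppress=True)
q,ob=fit(3); print(q,len(ob)); m=model(q)
print('short of marker along slope',q[4]-(q[3]-.004))
R=Rz(q[2]);c=np.array([q[0],q[1],0])+R@(base+(q[3]-.004)*S+.04*N);print('corner',c,'slope dir',R@S)
for k in m: 
  e=[x-m[k] for t,x,w in ob if t==k]; print(k,len(e),np.mean(e,0) if e else '')
o=ctrl.get_obs(); print(o['time_s'],o['tool_pos'],o['eef_rot'],o['width'],o['ft_force'])
p=look('top','top1')
for n,v in(('corner L',.155),('corner R',-.155)): print(n,proj(p,c+R@[0,v,0]))
print(proj(p,m['marker_tip']))
E
```

```text
[ 0.7084 -0.0863 -0.0906  0.0371  0.1364] 25
short of marker along slope 0.10328553312192854
corner [ 0.5298 -0.07    0.0831] slope dir [ 0.6402 -0.0582  0.766 ]
hood 4 [-0.0582  0.0532 -0.0003]
sash 6 [-0.0012  0.0012 -0.0008]
lip_under 6 [ 0.0019 -0.0027  0.0015]
lip_cap 6 [ 0.0002 -0.0006 -0.0009]
marker_tip 3 [-0.0024  0.0023  0.0005]
4.325 [ 0.4648 -0.0704  0.2563] [[ 0.9963 -0.0858 -0.    ]
 [-0.0858 -0.9963  0.0001]
 [-0.     -0.0001 -1.    ]] 0.00016323076550419586 [-0.2064  0.2568  0.2401]
corner L [258.7492 193.4114]
corner R [381.986  205.2513]
[400.9994 170.0777]
```

>>> arm_command(series="0 0 4 0 -1;0 0 8 0 -1;0 0 12 0 -1;0 0 15 0 -1;0 0 17 0 -1;0 0 17 0 -1;1 0 17 0 -1;2 0 17 0 -1;3 0 17 0 -1;4 0 17 0 -1;4 0 17 0 -1;4 0 17 0 -1")

```text
time_s: 5.88
tool_pos: [0.5043, -0.0738, 0.0861]
eef_rot: [[0.996, -0.086, -0.001], [-0.086, -0.996, 0.0], [-0.001, -0.0, -1.0]]
ft_force: [-0.1, -0.0, -0.3]
width: 0.0
finger_force: 0.0
```

Run:
```python
from h import *
o=ctrl.get_obs(); print(o['tool_pos'],o['ft_force'])
p=look('scene'); cv2.imwrite('pics/s2.png',cv2.resize(p['img'][40:240,130:400],None,fx=2.9,fy=2.9,interpolation=cv2.INTER_CUBIC))
```

```text
[ 0.50428491 -0.07375982  0.08612901] [-0.11992948 -0.03994793 -0.32914762]
```

View pics/s2.png

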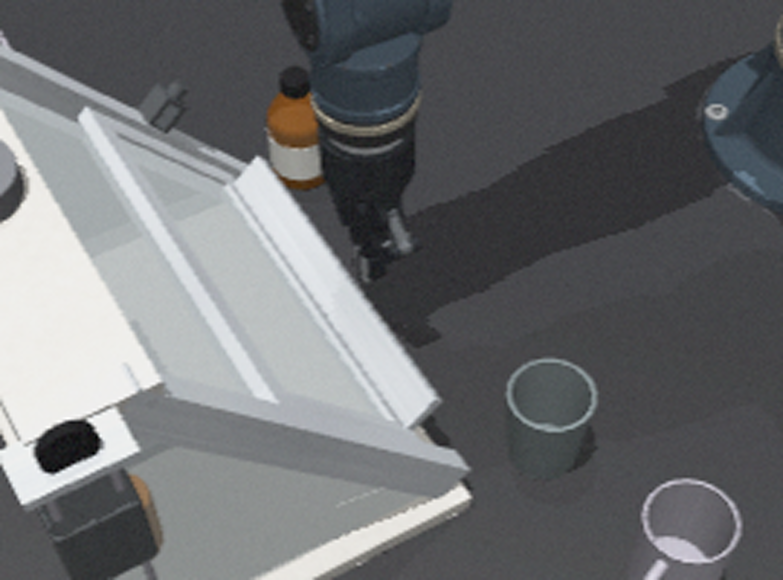

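The shut fingers (crop ~(370,270)) stand just in front of the lip's outer edge at mid-length, clear of the bottle and the glass. Next is a slow move forward to contact.

>>> arm_command(series="0.3 0 0 0 -1;0.6 0 0 0 -1;0.9 0 0 0 -1;1.2 0 0 0 -1;1.5 0 0 0 -1;1.8 0 0 0 -1;2 0 0 0 -1;2 0 0 0 -1")

```text
time_s: 6.92
tool_pos: [0.5203, -0.0752, 0.0858]
eef_rot: [[0.996, -0.086, -0.008], [-0.086, -0.996, 0.001], [-0.008, -0.0, -1.0]]
ft_force: [-16.9, 1.4, 12.9]
width: 0.0001
finger_force: 8.5
```

>>> arm_command(series="0 0 -0.2 0 -1;0 0 -0.4 0 -1;0.2 0 -0.65 0 -1;0.4 0 -0.9 0 -1;0.65 0 -1.2 0 -1;0.9 0 -1.5 0 -1;1.15 0 -1.8 0 -1;1.4 0 -2.1 0 -1;1.65 0 -2.4 0 -1;1.9 0 -2.7 0 -1;1.9 0 -2.7 0 -1")

```text
time_s: 8.3
tool_pos: [0.5428, -0.0772, 0.1134]
eef_rot: [[0.996, -0.086, -0.002], [-0.086, -0.996, 0.0], [-0.002, 0.0, -1.0]]
ft_force: [-5.4, -0.3, 5.2]
width: -0.0006
finger_force: 3.0
```

Run:
```python
from h import *
q,ob=fit(1); print(q,len(ob),q[4]-q[3]+.004)
p=look('scene'); cv2.imwrite('pics/s3.png',cv2.resize(p['img'][40:240,130:400],None,fx=2.9,fy=2.9,interpolation=cv2.INTER_CUBIC))
```

```text
[ 0.70828107 -0.08817701 -0.10949628  0.07314472  0.134     ] 8 0.06485527664439882
```

View pics/s3.png

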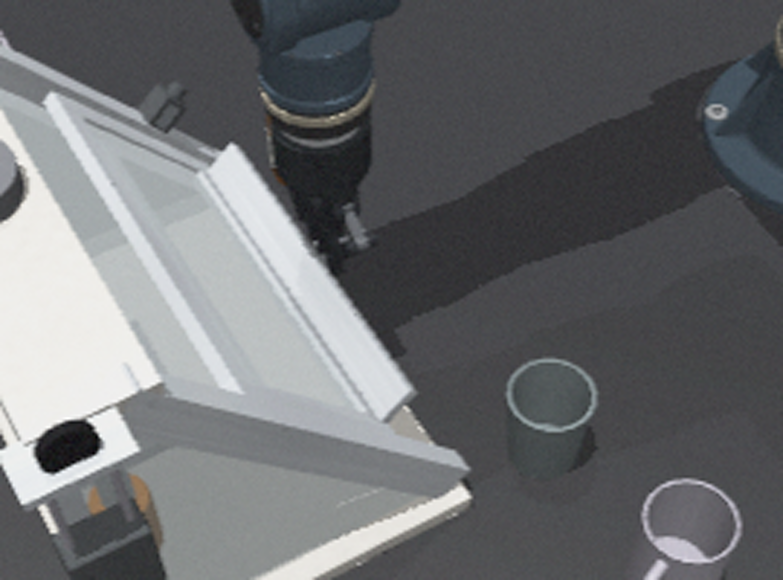

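The window has risen about 36 mm. The lip edge is still against the finger front and nothing else has been disturbed, so I continue about 50 mm up the slope.

>>> arm_command(series="0.2 0 -0.3 0 -1;0.45 0 -0.6 0 -1;0.7 0 -0.9 0 -1;0.95 0 -1.2 0 -1;1.2 0 -1.5 0 -1;1.45 0 -1.8 0 -1;1.7 0 -2.1 0 -1;1.95 0 -2.4 0 -1;2.2 0 -2.7 0 -1;2.45 0 -3 0 -1;2.7 0 -3.3 0 -1;2.95 0 -3.6 0 -1;3.2 0 -3.85 0 -1;3.2 0 -3.85 0 -1")

```text
time_s: 10.7
tool_pos: [0.5752, -0.0801, 0.1522]
eef_rot: [[0.996, -0.086, -0.001], [-0.086, -0.996, -0.0], [-0.001, 0.0, -1.0]]
ft_force: [-6.9, -0.3, 4.8]
width: 0.0003
finger_force: 3.1
```

Run:
```python
from h import *
q,ob=fit(2); print(q,len(ob),q[4]-q[3]+.004)
for t,x,w in ob:
  if t!='hood': print(t,x.round(4),round(w,2))
p=look('scene'); cv2.imwrite('pics/s4.png',cv2.resize(p['img'][50:200,130:330],None,fx=4,fy=4,interpolation=cv2.INTER_CUBIC))
```

```text
[ 0.70950018 -0.08843214 -0.11121812  0.1231891   0.13525805] 14 0.016068952070589237
lip_under [ 0.6049 -0.0808  0.1379] 0.68
lip_cap [ 0.6176 -0.0755  0.1203] 0.92
marker_tip [ 0.5873 -0.2506  0.1537] 0.65
sash [ 0.6189 -0.0755  0.1247] 0.76
lip_under [ 0.6013 -0.0726  0.1399] 0.93
lip_cap [ 0.6192 -0.0824  0.1261] 0.81
marker_tip [ 0.6175 -0.0815  0.1268] 0.59
sash [ 0.6174 -0.0783  0.1265] 0.87
lip_under [ 0.6036 -0.0821  0.1431] 0.67
lip_cap [ 0.6189 -0.0757  0.1252] 0.58
marker_tip [ 0.5846 -0.2466  0.1539] 0.68
sash [ 0.6175 -0.0776  0.1255] 0.76
lip_under [ 0.6034 -0.0784  0.1378] 0.89
lip_cap [ 0.6188 -0.0827  0.1267] 0.97
```

View pics/s4.png

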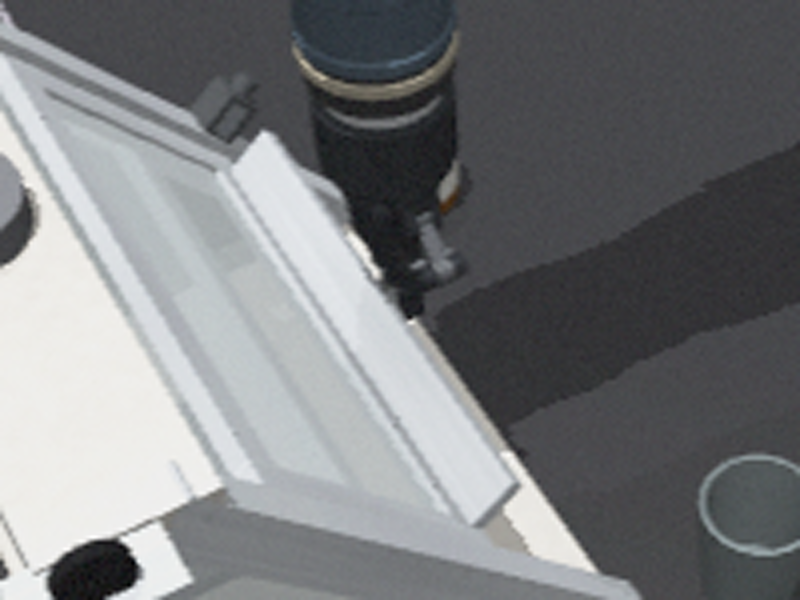

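The lip is now close to the marker, with about 15 mm to go (marker at crop ~(225,105), lip's right end at ~(250,150)). I move 12 mm more and then check zoomed in.

>>> arm_command(series="0.2 0 -0.25 0 -1;0.4 0 -0.5 0 -1;0.6 0 -0.75 0 -1;0.8 0 -0.95 0 -1;0.8 0 -0.95 0 -1")

```text
time_s: 12.58
tool_pos: [0.5832, -0.0808, 0.1617]
eef_rot: [[0.996, -0.086, -0.001], [-0.086, -0.996, -0.0], [-0.001, 0.0, -1.0]]
ft_force: [-5.9, 0.9, 4.6]
width: 0.0003
finger_force: 3.1
```

Run:
```python
from h import *
np.set_printoptions(precision=4,suppress=True)
ob=[]
ims=[]
for c in('scene','top','scene','top'):
    p=look(c)
    for th in ['sash','lip_under','marker_tip','lip_cap']:
        ob+=[(th,np.array(d['point']),d['conf']) for d in ctrl.tip_of(th,p)[:1]]
    if len(ims)<2: ims.append(p)
for t,x,w in ob: print(t,x,round(w,2))
R=Rz(-.0906);o=np.array([.7084,-.0863,0])
out=[]
for p,(u,v) in zip(ims,((160,55),(360,140))):
    k=8; im=cv2.resize(p['img'][v:v+60,u:u+60],None,fx=6.5,fy=6.5,interpolation=cv2.INTER_CUBIC)
    for m,col in((.1357,(0,0,255)),(.1257,(0,255,255)),(.1457,(255,0,255))):
        # level line at marker plane: from lip end (y -155) to tip (y -172), 27mm out
        a=[tuple(int(z) for z in (proj(p,o+R@(base+m*S+.027*N+[0,y,0]))-[u,v]+.5)*6.5) for y in(-.172,-.150)]
        cv2.line(im,a[0],a[1],col,1)
    for off,col in ((-.004,(0,255,0)),(.010,(255,255,0))):
        for d in (.135,):
            a=[tuple(int(z) for z in (proj(p,o+R@(base+(d+off)*S+r*N+[0,-.155,0]))-[u,v]+.5)*6.5) for r in(.006,.040)]
            cv2.line(im,a[0],a[1],col,1)
    out.append(im)
cv2.imwrite('pics/s5.png',np.hstack(out))
ob=ctrl.get_obs();print(ob['tool_pos'],ob['ft_force'],ob['time_s'])
```

```text
sash [ 0.6274 -0.0793  0.1356] 0.64
lip_under [ 0.6124 -0.0812  0.1509] 0.62
marker_tip [ 0.588  -0.2509  0.1525] 0.67
lip_cap [ 0.626  -0.0762  0.1327] 0.76
sash [ 0.6295 -0.0748  0.1351] 0.62
lip_under [ 0.6077 -0.0803  0.1471] 0.86
lip_cap [ 0.6238 -0.0825  0.1368] 0.75
sash [ 0.6279 -0.0809  0.1373] 0.8
lip_under [ 0.6097 -0.0819  0.1492] 0.67
marker_tip [ 0.5903 -0.2457  0.1545] 0.6
lip_cap [ 0.627  -0.0774  0.1334] 0.7
sash [ 0.6246 -0.0737  0.1338] 0.89
lip_under [ 0.6077 -0.0764  0.1465] 0.58
marker_tip [ 0.6278 -0.0798  0.1362] 0.72
lip_cap [ 0.6274 -0.0809  0.1346] 0.85
[ 0.5831 -0.0808  0.1617] [-6.1872 -0.3508  3.6442] 13.575
```

View pics/s5.png

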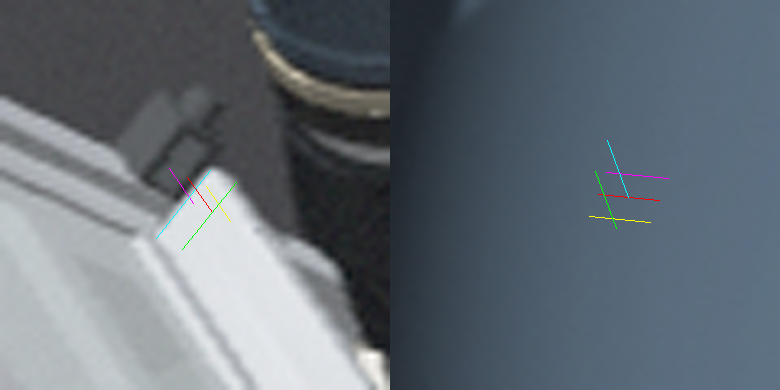

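The tool occludes the top view. In the scene crop the predicted lip end (cyan) matches the real one, but the lip hides the wedge. I'll check the marker's place in the first, unobstructed pictures.

Run:
```python
from h import *
R=Rz(-.0906);o=np.array([.7084,-.0863,0])
out=[]
for c,(u,v) in (('scene',(165,60)),('top',(378,150))):
    p=look(c); img=cv2.imread(f'pics/{c}0.png')
    im=cv2.resize(img[v:v+45,u:u+45],None,fx=8.8,fy=8.8,interpolation=cv2.INTER_CUBIC)
    for m,col in((.1357,(0,0,255)),(.1257,(0,255,255)),(.1457,(255,0,255))):
        a=[tuple(int(z) for z in (proj(p,o+R@(base+m*S+.027*N+[0,y,0]))-[u,v]+.5)*8.8) for y in(-.172,-.155)]
        cv2.line(im,a[0],a[1],col,1)
    out.append(im)
cv2.imwrite('pics/s6.png',np.hstack(out))
```

```text
(no output)
```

View pics/s6.png

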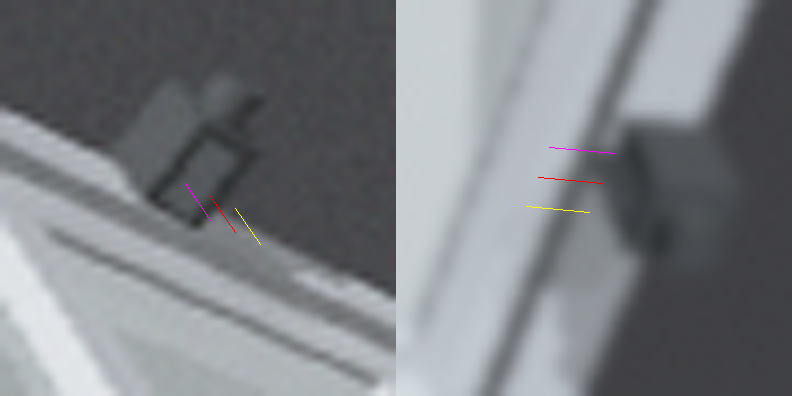

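The top view puts the wedge point at ~(605,184), which matches the red prediction to about 2 mm. The lip underside is then about 4–5 mm low, so I push 4 mm more and draw straight back.

>>> arm_command(series="0.15 0 -0.2 0 -1;0.3 0 -0.3 0 -1;0.3 0 -0.3 0 -1;0 0 -0.3 0 -1;-1 0 -0.3 0 -1;-3 0 -0.3 0 -1;-6 0 -0.3 0 -1;-9 0 -0.3 0 -1;-12 0 -2 0 -1;-14 0 -6 0 -1;-16 0 -10 0 -1;-20 0 -12 0 -1;-24 0 -12 0 -1;-28 0 -12 0 -1;-30 0 -12 0 -1;-30 0 -12 0 -1;-30 0 -12 0 -1")

```text
time_s: 15.8
tool_pos: [0.2856, -0.055, 0.2815]
eef_rot: [[0.996, -0.086, 0.001], [-0.086, -0.996, -0.0], [0.001, -0.0, -1.0]]
ft_force: [0.7, -0.5, -0.9]
width: -0.0003
finger_force: 0.0
```

Run:
```python
from h import *
np.set_printoptions(precision=4,suppress=True)
q,ob=fit(4); print(q,len(ob),'short',q[4]-q[3]+.004)
for t in('sash','lip_under','lip_cap','marker_tip'): print(t,np.median([x for a,x,w in ob if a==t],0))
R=Rz(-.0906);o=np.array([.7084,-.0863,0]);out=[]
for c,(u,v) in (('scene',(165,60)),('top',(360,140))):
    p=look(c); im=cv2.resize(p['img'][v:v+60,u:u+60],None,fx=6.5,fy=6.5,interpolation=cv2.INTER_CUBIC)
    for m,col in((.1357,(0,0,255)),):
        a=[tuple(int(z) for z in (proj(p,o+R@(base+m*S+.027*N+[0,y,0]))-[u,v]+.5)*6.5) for y in(-.172,-.155)]
        cv2.line(im,a[0],a[1],col,1)
    for off,col in ((0,(0,255,0)),(.014,(255,255,0))):
        a=[tuple(int(z) for z in (proj(p,o+R@(base+(.1357+off)*S+r*N+[0,-.155,0]))-[u,v]+.5)*6.5) for r in(.006,.040)]
        cv2.line(im,a[0],a[1],col,1)
    out.append(im)
cv2.imwrite('pics/s7.png',np.hstack(out))
print(ctrl.get_obs()['time_s'])
```

```text
[ 0.7085 -0.0866 -0.0895  0.1403  0.1298] 34 short -0.006556646027212041
sash [ 0.627  -0.0786  0.1395]
lip_under [ 0.6119 -0.0791  0.152 ]
lip_cap [ 0.6294 -0.0806  0.1377]
marker_tip [ 0.5864 -0.2492  0.1483]
18.3
```

View pics/s7.png

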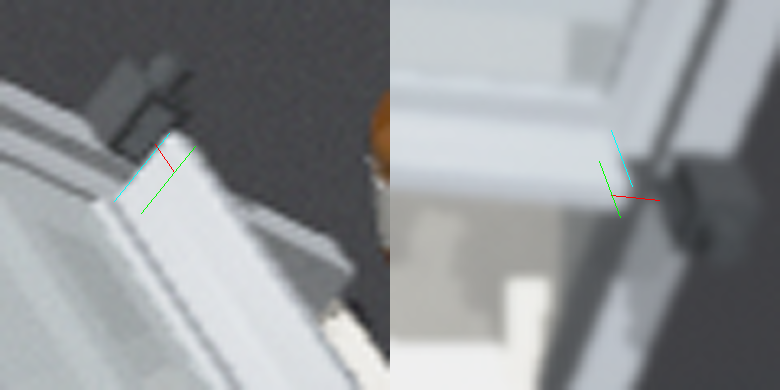

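The hand is clear, the window stays put, and the lip end sits beside the marker. In the top crop the red level line from the wedge point at ~(660,195) meets the lip end at ~(612,195). One more numerical check of the marker before handing in.

Run:
```python
from h import *
np.set_printoptions(precision=4,suppress=True)
R=Rz(-.0903);o=np.array([.7084,-.0864,0])
res={}
for i in range(5):
  for c in('scene','top'):
    p=look(c)
    for th,off,n in(('marker_tip',0,.027),('lip_under',0,.022),('sash',-.004,0)):
      for d in ctrl.tip_of(th,p)[:1]:
        l=R.T@(np.array(d['point'])-o)-base
        if th=='marker_tip' and abs(l[1]+.172)>.03: continue
        res.setdefault((th,c),[]).append([l@S+off,l@N,l[1]])
for k,v in res.items(): print(k,len(v),np.mean(v,0),np.std(v,0))
if 1:
    for c in('bottle','jug','candle_glass'): print(c,[x['point'] for x in ctrl.tip_of(c,p)[:1]])
print(ctrl.get_obs()['time_s'])
```

```text
('marker_tip', 'scene') 4 [ 0.1327  0.0289 -0.173 ] [0.0015 0.0013 0.0005]
('lip_under', 'scene') 5 [ 0.1396  0.0181 -0.0043] [0.0008 0.0008 0.0016]
('sash', 'scene') 5 [0.1378 0.0001 0.0003] [0.0006 0.0014 0.0015]
('marker_tip', 'top') 3 [ 0.131   0.0269 -0.1726] [0.0016 0.0014 0.0011]
('lip_under', 'top') 5 [ 0.1376  0.0223 -0.0005] [0.0017 0.0015 0.0011]
('sash', 'top') 5 [ 0.1343 -0.0002  0.002 ] [0.0011 0.0013 0.0007]
bottle [[0.4556, -0.2663, -0.005]]
jug [[0.4593, 0.2791, 0.0035]]
candle_glass [[0.4673, 0.1246, -0.0013]]
20.45
```

```bash
python3 -c "
from bench import ctrl
print(ctrl.close_job())"
```

```text
the job is handed in; nothing more can be done
None
```

I pushed the window up from beneath until its lip was about 1–6 mm above the marker's point by my measurements (limit 10 mm), drew the hand clear, and the window stayed put; the bottle, jug and candle glass still measure where they started, and I handed the job in but got no verdict back.

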